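Pack the preserves and set the tape machine

TASK

Get this mail order ready for taping: stand every red-capped jar upright in the open carton (gold-capped jars are shop stock and stay out on the counter), then fold the two short end flaps down flat and after them the two long flaps over the top. Only when the carton is shut - the gummed strip comes out wet - turn the tape machine's length dial to position 6 and leave it resting in that click.

Things in the scene. Friction and masses are not known exactly. Their poses are not given: they have to be found in the camera images.
- carton: Open brown cardboard shipping carton that stands fixed on a thin rubber mat; outside 150 mm (its x) by 230 mm (its y), 95 mm high to the rim, walls and floor 4 mm. Origin: centre of its underside, z up. Four hinged flaps on its rim, all 75 mm deep and 4 mm thick.
- flap_left (a joint): Short end flap, 144 mm wide, hinged along the carton's +y rim (95 mm up). 0 = down flat over the opening, 1.57 = straight up, more = leaning outward (to 2.3); starts at 1.62 to 1.85. The crease is stiff (about 0.035 N m): the flap stays where it is left; a push of about 1 N on its outer face swings it in.
- flap_right (a joint): Short end flap like flap_left, hinged along the carton's -y rim.
- flap_near (a joint): Long side flap, 224 mm wide, hinged along the carton's -x rim (99 mm up, so that it lies on top of the short flaps). Same angles and crease. The two long flaps meet in the middle.
- flap_far (a joint): Long side flap like flap_near, hinged along the carton's +x rim.
- flap_left_edge (a point): Middle of the free edge of flap_left, on its outer face.
- flap_right_edge (a point): Middle of the free edge of flap_right, on its outer face.
- flap_near_edge (a point): Middle of the free edge of flap_near, on its outer face.
- flap_far_edge (a point): Middle of the free edge of flap_far, on its outer face.
- jar1: Red-capped glass jar of dark preserve, paper band round it: 62 mm across, 78 mm high, about 0.3 kg. Origin: centre of its underside, z up. Three or all four of jar1 to jar4 are there; the other is absent (None).
- jar2: Red-capped jar like jar1.
- jar3: Red-capped jar like jar1.
- jar4: Red-capped jar like jar1.
- gold1: Gold-capped jar of honey, same size as the others: shop stock, to be left standing on the counter among the rest.
- gold2: Gold-capped jar like gold1.
- tape_machine: Grey gummed-paper-tape machine, fixed: 430 mm (its x) by 210 mm (its y). Its front, with the tape mouth, faces its -x. The front 185 mm are a black-topped control deck 150 mm high; the roll housing behind is 260 mm high, with a water bottle on top to 342 mm. Origin: centre of its underside, z up.
- length_dial (a joint): Angle of the tape-length dial on the deck, growing clockwise seen from above. Nine clicks, 0 to 8 (end stops), 0.524 rad apart: position n reads n x 0.524, so 6 is 3.142. It starts in one of 0 to 2. A sprung ball pulls it into the nearest click; passing one takes about 0.08 N m. On the deck a long red tick marks 0, at the machine's front left; eight white ticks follow clockwise for 1 to 8.
- dial_grip (a point): On the dial's vertical axis at the height to grip, 186 mm above the machine's underside and 115 mm in front of its middle. The grey dial is a 62 mm round skirt with a bar grip 58 mm long, 16 mm thick and 30 mm high (161 to 190 mm up). This point's x axis lies along the bar towards its orange end, the pointer; z up.
- dial_pointer (a point): Top of the orange pointer end of the dial's bar, 29 mm from the dial's axis.
- oil_bottle: Green oil bottle, 68 mm across, 210 mm high, a bystander. Origin: centre of its underside.
- cheese: Small yellow cheese wheel, 120 mm across, 45 mm high, a bystander. Origin: centre of its underside.
- fish_tin: Blue tin, 84 mm across, 50 mm high, a bystander. Origin: centre of its underside.
- spare_roll: Spare roll of paper tape lying flat, 120 mm across, 60 mm high, a bystander. Origin: centre of its underside.
- tea_box: Yellow packet 65 x 100 x 75 mm, a bystander. Origin: centre of its underside.
Not all that is in view belongs to the job. Leave any purple or turquoise look-alike of the jar2 alone. What is shaped like the jar4 but green is not meant.

How it is judged:
On the way, in this order (a step that is already met when the one before it is completed fails the run):
1. every red-capped jar stands upright in the carton (x of jar1 in the frame of carton between -0.046 and 0.046 m and y of jar1 in the frame of carton between -0.086 and 0.086 m and z of each of jar1, jar2, jar3, jar4 in the frame of carton below 0.016 m and angle between each of jar1, jar2, jar3, jar4's own z axis and vertical below 0.3 rad and x of jar2 in the frame of carton between -0.046 and 0.046 m and y of jar2 in the frame of carton between -0.086 and 0.086 m and x of jar3 in the frame of carton between -0.046 and 0.046 m and y of jar3 in the frame of carton between -0.086 and 0.086 m and x of jar4 in the frame of carton between -0.046 and 0.046 m and y of jar4 in the frame of carton between -0.086 and 0.086 m), for 0.2 s.
2. both short end flaps are folded down flat over the jars (value of joint each of flap_left, flap_right below 0.12 rad), for 0.2 s.
3. then both long flaps are folded down flat on top of them (all of step 2 and value of joint each of flap_near, flap_far below 0.12 rad), for 0.2 s.
4. then the dial is in position 6 (value of joint length_dial between 3.022 and 3.262 rad and velocity of joint length_dial between -0.1 and 0.1 rad/s), for 0.2 s.
At the end, for the whole second after the job is handed in: Every red-capped jar present stands upright (within 0.3 rad) on the carton's floor inside its walls; all four flaps are down flat (within 0.12 rad); the dial rests in position 6 (3.142 rad, within 0.12); both gold-capped jars stand upright on the counter outside the carton; everything is at rest (all of step 1 and all of step 3 and all of step 4 and linear speed of each of jar1, jar2, jar3, jar4, gold1, gold2 below 0.02 m/s and angle between each of gold1, gold2's own z axis and vertical below 0.3 rad and height (world z) of each of gold1, gold2 below 0.01 m and horizontal distance between each of gold1, gold2 and carton above 0.1 m); the robot touches nothing.
It fails at once if another thing on the counter is knocked away (moved more than 80 mm) (distance of any of oil_bottle, cheese, fish_tin, spare_roll, tea_box from where it was at the start of the episode above 0.08 m).
Of jar1, jar2, jar3, jar4 only 3 to 4 are there at a start; the rules pass over those that are not, and their reading is None.
At some moment in a run one of jar1, jar2, jar3, jar4 may be knocked a few centimetres aside while the robot is not near it.
Once in a run the grip may slacken for a moment while it holds something.
It also fails if it takes over 210 s, if anything falls off the work surface, if the arm or the gripper's body presses on something with over 40 N, if the wrist force passes 120 N, or if a joint passes its speed limit or range.

ROBOT

A 7-joint arm with a two-finger parallel gripper is mounted at the origin on the work surface. World frame = base frame: x ahead of the robot, y to its left, z up, the work surface at z = 0. Lengths are in m, angles in rad, forces in N, time in s.
With the tool pointing down it reaches from about 0.35 to 0.775 m from the base axis. Payload 3.1 kg.
Tool frame: the origin (TCP) lies between the finger pads; the fingertips stand 11 mm ahead of it and the grasp point (between the pads) lies 8 mm behind it (arm.tip_reach is the distance from the TCP to the fingertips, in m); z points along the fingers, y is the line along which they close (so a half turn about z gives the same grasp; the last joint's range is limited). The gripper opens to 85 mm and grips with 20 to 120 N. Pads are 22 mm wide; open, the fingers measure 114 mm over their backs; the gripper's body (76 mm by 85 mm) begins 54 mm behind the grasp point. The pads swing forward as they close: fully open they stand 13 mm farther back than shut.
Start: joints at [-1.268, 0.311, 0.014, 1.512, -0.004, 1.319, -0.027], TCP at [0.186, 0.518, 0.242] pointing down, gripper open.
Joint ranges: [-2.7, 2.7], [-0.3, 1.91], [-1.27, 1.3], [0.12, 2.57], [-1.44, 4.58], [0.2, 2.03], [-3.05, 3.05]. Speed limits (rad/s): [2.79, 2.79, 3.14, 3.14, 3.14, 3.14, 3.14].

INTERFACE

Orientations are given as a rotation vector (axis times angle).
In Python, from plant import telemetry, cams, job, nets, arm gives the robot as it stands. The module is installed in compiled form; this text tells all that it offers.
- The arm moves only by the tool servo_tool, never from a script. Its argument "targets" is a list of rows, each a list of 2 entries, a list of its own where there are three numbers: the shift along the tool's x, y, z in cm, then the turn, a rotation vector about the tool's x, y, z in degrees. In form: [[[x, y, z], [ax, ay, az]], ...]. A call has 1 to 20 rows; each row shifts and turns the commanded pose from where the row before left it, along the tool's axes as they then stand; what a row does not reach is not made up. A row lasts 1/12 s, in which the tool goes at most 41.7 mm and 7.16 degrees, less where a joint would pass 70% of its speed; a pose out of reach is approached as far as the arm can. A call is refused whole if a number of a shift passes 4.17 or a number of a turn 7.16, either way. A call with a gripper value outside its range is refused whole. "jaw" is the opening, from 0 (shut) to 1 (fully open), set as the call begins (left out, the last holds). The fingers move at their own pace and stop on an object; the grip force is fixed at half the most. Time passes only in rows, so rows that do not move let the fingers close. It gives the time, the measured TCP pose, the force, the opening and the grip force at its end, in the units of the state.
- telemetry.state(): the state, without advancing time (a new reading comes with each control period).
- cams.snapshot(name): name is "side" or "top"; returns a dict with "color" (400x640x3 uint8, red, green, blue), "intrinsics" (3x3 intrinsics, pixels), "rvec" (rotation vector, rad) and "tvec" (3), from world to camera coordinates, as OpenCV has them. Camera axes: x right, y down, z forward; pixel columns grow to the right and rows downward; lengths in m; the calibration is good to about 2 mm. A picture is of the moment at which its call begins. There is no depth.
- job.close_job(): hands the job in; it is judged then, once.
Trained networks look in a picture, given as the dict that the camera call returned (one of the last four; its "shot" number tells which), for a name from the list of things; names that differ only in an ending like _2 or _b are one class to them, and where a whole thing is asked for, a point or a joint stands for the part that bears it (a point fixed in the world has none). Each returns a list of dicts, best first, with "conf" (0 to 1); they miss things now and then, are a little off and sometimes report something else, mostly with a low value. They report only what shows in the picture. A call takes as long as a camera call. They do not tell look-alikes from the thing itself.
- nets.boxes_of(picture, target): "uv" ([column, row] in pixels, amid what is visible of it).
- nets.cut_out(picture, target): "pixels" (400x640 bool, what is visible of it) and "uv" ([column, row] in pixels, amid what is visible of it).
The state is a dict: "t": time; "qpos": joint angles; "joint_vel": joint speeds; "joint_efforts": joint torques, N m; "tcp_pos": TCP position; "tcp_rot": TCP orientation; "contact_force": force on the tool from outside, world axes, zero at the start; "wrist_torque": the same for the moment, N m; "gripper_width": opening from 0.0 (shut) to 1.0 (fully open); "gripper_force": force on a finger pad.
Only numpy, scipy, OpenCV 4.12 (cv2) and the standard library are available. Lean on these libraries where they do the work, as an engineer would, in place of code of your own. Each camera call takes 0.05 s, during which the arm holds its last target. There are 200 camera calls.

## Working session

There is one attempt and no reset: what is moved stays moved. The work goes in short steps, Python scripts to look and compute and a tool call to move; the robot and the scene stay as the last step left them, time stands still between calls to the robot, and variables do not carry over. Pictures are saved under pics/ and viewed, at most 14 in all, crops included, and the job is handed in when it is done.

Besides the shell and the picture viewer there is one more tool, called after ">>>" by a JSON object that holds its "method" and its "body", one argument or row to a line. servo_tool: Moves the arm, as the interface text tells. Its arguments: {"type":"object","properties":{"targets":{"type":"array","items":{"type":"array"}},"jaw":{"type":"number"}},"required":["targets"]}

```bash
mkdir -p pics
cat > h.py <<'E'
import numpy as np, cv2
from plant import telemetry, cams, job, nets, arm
def cam(p):
    R=cv2.Rodrigues(np.array(p["rvec"],float))[0]; return np.array(p["intrinsics"]),R,np.array(p["tvec"],float).ravel()
def at_z(p,uv,z):
    K,R,t=cam(p); c=-R.T@t; d=R.T@np.linalg.inv(K)@np.array([uv[0],uv[1],1.]); return c+d*(z-c[2])/d[2]
def proj(p,X):
    K,R,t=cam(p); q=K@(R@np.array(X,float)+t); return q[:2]/q[2]
def save(p,n): cv2.imwrite(f"pics/{n}.png",p["color"][:,:,::-1])
E
python3 - <<'E'
from h import *
s=telemetry.state(); print({k:np.round(v,3) for k,v in s.items()})
for n in("top","side"):
    p=cams.snapshot(n); save(p,n+"0"); K,R,t=cam(p); print(n,"campos",(-R.T@t).round(3),"fwd",R[2].round(2),"K",K[0,0])
    for o in["carton","jar1","gold1","tape_machine","dial_grip","dial_pointer","oil_bottle","cheese","fish_tin","spare_roll","tea_box","flap_left_edge","flap_right_edge","flap_near_edge","flap_far_edge"]:
        print(o,[(np.round(d["uv"]).tolist(),round(d["conf"],2)) for d in nets.boxes_of(p,o)])
E
```

```text
{'t': np.float64(0.0), 'qpos': array([-1.268,  0.312,  0.014,  1.513, -0.004,  1.319, -0.027]), 'joint_vel': array([ 0.   , -0.   , -0.   , -0.   , -0.001, -0.   , -0.001]), 'joint_efforts': array([ 0.0000e+00, -3.7990e+01,  1.4600e-01, -2.3059e+01,  1.2000e-02,
        1.4000e-02, -0.0000e+00]), 'tcp_pos': array([0.186, 0.517, 0.241]), 'tcp_rot': array([-0.539, -3.095,  0.004]), 'contact_force': array([ 0.456, -0.639, -0.494]), 'wrist_torque': array([ 0.064, -0.029,  0.018]), 'gripper_force': np.float64(0.0), 'gripper_width': np.float64(1.005)}
top campos [0.367 0.067 1.505] fwd [ 0.11 -0.01 -0.99] K 437.26835912100415
carton [([319.0, 184.0], 0.88)]
jar1 [([179.0, 165.0], 0.94), ([382.0, 232.0], 0.88), ([248.0, 269.0], 0.73), ([209.0, 218.0], 0.61), ([209.0, 183.0], 0.59), ([234.0, 156.0], 0.53), ([319.0, 208.0], 0.33)]
gold1 [([244.0, 189.0], 0.72), ([247.0, 229.0], 0.62), ([460.0, 188.0], 0.45)]
tape_machine [([457.0, 148.0], 0.91), ([210.0, 216.0], 0.17)]
dial_grip [([462.0, 186.0], 0.51)]
dial_pointer [([455.0, 188.0], 0.75)]
oil_bottle [([294.0, 125.0], 0.76), ([460.0, 188.0],
[... 715 characters left out ...]
9.0], 0.56), ([240.0, 323.0], 0.55), ([347.0, 331.0], 0.52)]
gold1 [([292.0, 266.0], 0.81)]
tape_machine [([279.0, 166.0], 0.63), ([314.0, 113.0], 0.58)]
dial_grip [([270.0, 291.0], 0.67), ([352.0, 111.0], 0.48)]
dial_pointer [([279.0, 165.0], 0.7), ([350.0, 112.0], 0.58)]
oil_bottle [([252.0, 208.0], 0.82)]
cheese [([345.0, 331.0], 0.71), ([314.0, 208.0], 0.49)]
fish_tin [([265.0, 190.0], 0.92), ([270.0, 295.0], 0.48)]
spare_roll [([402.0, 161.0], 0.74)]
tea_box [([280.0, 166.0], 0.59)]
flap_left_edge [([299.0, 220.0], 0.86)]
flap_right_edge [([319.0, 168.0], 0.79), ([369.0, 179.0], 0.54)]
flap_near_edge [([338.0, 194.0], 0.49), ([291.0, 267.0], 0.23)]
flap_far_edge [([291.0, 188.0], 0.71)]
```

View pics/top0.png

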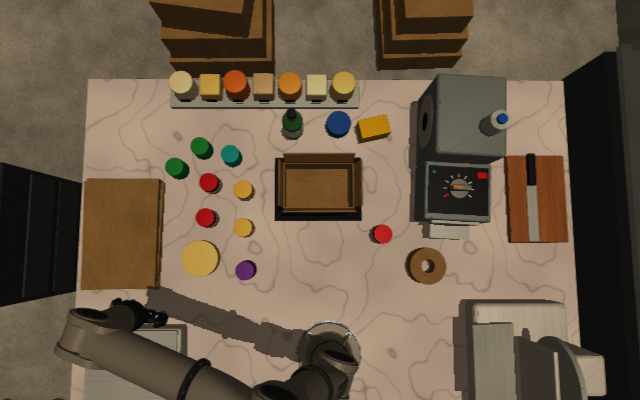

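View pics/side0.png

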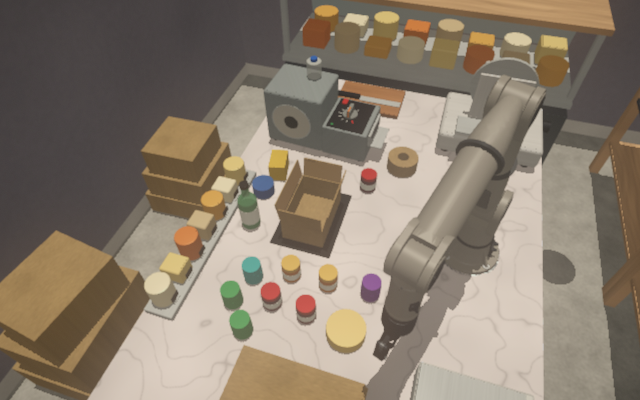

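Three red jars, at top-view (209,183), (205,217) and (382,233). The gold caps are at (243,189) and (243,228). The carton is at about (318,187) with little yaw, and the dial is at (459,187). Next I work out the metric positions.

```bash
cat >> h.py <<'E'
from scipy.spatial.transform import Rotation as Ro
def caps(p):
    hsv=cv2.cvtColor(p["color"],cv2.COLOR_RGB2HSV); h,s,v=cv2.split(hsv); out=[]
    for name,m in(("red",((h<6)|(h>172))&(s>150)&(v>90)),("gold",(h>14)&(h<24)&(s>130)&(v>120))):
        n,l,st,c=cv2.connectedComponentsWithStats(m.astype(np.uint8))
        for i in range(1,n):
            if 80<st[i,4]<700: out.append((name,c[i].round(1).tolist(),int(st[i,4]),at_z(p,c[i],.072).round(3)[:2].tolist()))
    return out
def tool():
    s=telemetry.state(); R=Ro.from_rotvec(s["tcp_rot"]).as_matrix()
    print("t",round(float(s["t"]),2),"tcp",s["tcp_pos"].round(4),"y-az",np.degrees(np.arctan2(R[1,1],R[0,1])).round(1),"z",R[:,2].round(3),"q",s["qpos"].round(2),"F",s["contact_force"].round(1),"w",round(float(s["gripper_width"]),3),round(float(s["gripper_force"]),1))
E
python3 - <<'E'
from h import *
for n in("top","side"):
    p=cams.snapshot(n); print(n); [print(" ",c) for c in caps(p)]
    big=cv2.resize(p["color"][135:240,255:515] if n=="top" else p["color"][70:260,220:420],None,fx=3,fy=3,interpolation=cv2.INTER_CUBIC); cv2.imwrite(f"pics/crop_{n}.png",big[:,:,::-1])
    for o in["carton","tape_machine"]:
        m=nets.cut_out(p,o)[0]["pixels"].astype(np.uint8); print(o,cv2.minAreaRect(cv2.findNonZero(m)),m.sum())
E
```

```text
top
  ('red', [208.0, 181.5], 263, [0.57, 0.397])
  ('red', [204.6, 217.0], 266, [0.452, 0.405])
  ('red', [382.5, 233.5], 266, [0.398, -0.177])
  ('gold', [343.5, 81.8], 402, [0.912, -0.053])
  ('gold', [261.9, 82.6], 358, [0.908, 0.224])
  ('gold', [289.3, 82.4], 419, [0.909, 0.131])
  ('gold', [209.5, 84.0], 418, [0.902, 0.4])
  ('gold', [374.0, 125.5], 558, [0.76, -0.155])
  ('gold', [242.4, 188.6], 262, [0.546, 0.283])
  ('gold', [242.4, 227.0], 272, [0.419, 0.281])
carton ((318.9999694824219, 186.49996948242188), (87.99998474121094, 68.99998474121094), 0.0) 5931
tape_machine ((463.0094299316406, 156.21697998046875), (93.64798736572266, 164.47531127929688), 1.9091525077819824) 12536
side
  ('red', [368.6, 173.7], 119, [0.397, -0.178])
  ('red', [269.9, 290.3], 217, [0.568, 0.395])
  ('red', [305.1, 303.1], 237, [0.451, 0.403])
  ('gold', [327.2, 13.9], 335, [0.917, -1.333])
  ('gold', [481.2, 39.3], 316, [0.066, -1.299])
  ('gold', [377.6, 46.3], 488, [0.567, -1.077])
  ('gold', [552.6, 69.7], 695, [-0.28, -1.111])
  ('gold', [278.3, 164.3], 487, [0.743, -0.123])
  ('gold', [212.4, 202.3], 471, [0.899, 0.128])
  ('gold', [290.0, 262.7], 201, [0.544, 0.283])
  ('gold', [326.9, 270.8], 161, [0.422, 0.277])
carton ((311.789794921875, 205.61465454101562), (70.14655303955078, 94.41284942626953), 16.389541625976562) 5461
tape_machine ((321.1783142089844, 119.32605743408203), (126.38505554199219, 90.29365539550781), 39.70991897583008) 7815
```

View pics/crop_top.png

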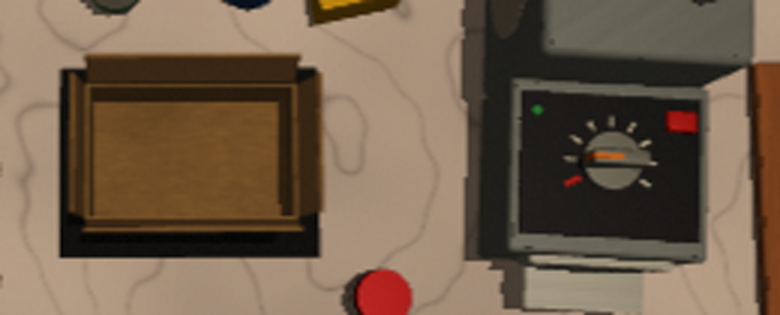

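View pics/crop_side.png

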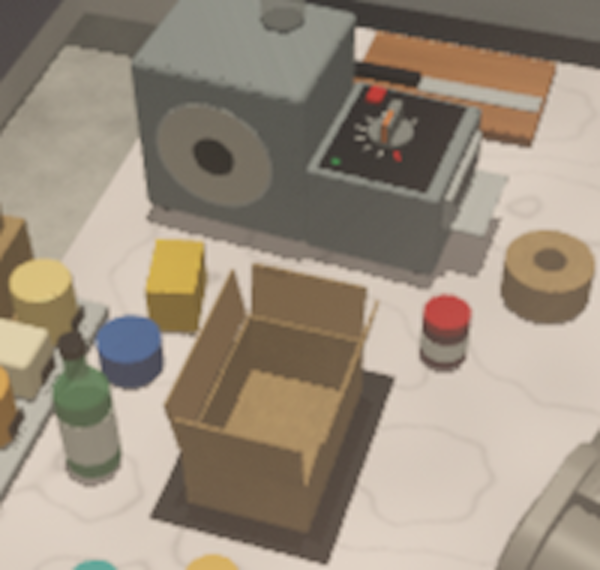

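Run:
```python
from h import *
p=cams.snapshot("top")
for n,uv,z in(("rimc",(319.2,186.2),.095),("rim-",(284.3,209),.095),("rim+",(354,163.3),.095),("matc",(318.3,189.3),.002),("dial",(459,187.5),.19),("dialskirt",(459.3,188.7),.161),("ptr",(451.7,186.8),.19),("matBL",(275.2,221),.002),("matBR",(361.5,221),.002),("deckFL",(425,217.5),.15),("deckFR",(490,221.5),.15),("deckBL",(427,161.5),.15),("deckBR",(491,165),.15)):
    print(n,at_z(p,uv,z).round(3))
```

```text
rimc [0.551 0.031 0.095]
rim- [0.477 0.144 0.095]
rim+ [ 0.627 -0.083  0.095]
matc [0.552 0.032 0.002]
dial [ 0.535 -0.393  0.19 ]
dialskirt [ 0.535 -0.404  0.161]
ptr [ 0.537 -0.37   0.19 ]
matBL [0.443 0.18  0.002]
matBR [ 0.442 -0.117  0.002]
deckFL [ 0.446 -0.297  0.15 ]
deckFR [ 0.433 -0.5    0.15 ]
deckBL [ 0.623 -0.308  0.15 ]
deckBR [ 0.612 -0.511  0.15 ]
```

>>> {"method": "servo_tool", "body": {
  "targets": [
    [[0,0,0],[0,0,7.03]],
    [[0,0,0],[0,0,7.03]],
    [[0,0,0],[0,0,7.03]],
    [[0,0,0],[0,0,7.03]],
    [[0,0,0],[0,0,7.03]],
    [[0,0,0],[0,0,7.03]],
    [[0,0,0],[0,0,7.03]],
    [[0,0,0],[0,0,7.03]],
    [[0,0,0],[0,0,7.03]],
    [[0,0,0],[0,0,7.03]],
    [[0,0,0],[0,0,0]],
    [[0,0,0],[0,0,0]]
  ],
  "jaw": 1
}}

```text
t: 2.95
tcp_pos: [0.1858, 0.5177, 0.2423]
tcp_rot: [2.219, 2.224, 0.0]
contact_force: [0.5, 0.2, 0.4]
gripper_width: 1.002
gripper_force: 0.0
```

```bash
python3 -c "
from h import *
tool()"
```

```text
t 2.95 tcp [0.1858 0.5177 0.2423] y-az 0.1 z [ 0.  0. -1.] q [-1.41  0.31  0.21  1.52 -0.06  1.32 -1.2 ] F [0.5 0.2 0.4] w 1.002 0.0
```

>>> {"method": "servo_tool", "body": {
  "targets": [
    [[-1.42,3.33,0],[0,0,0]],
    [[-1.42,3.33,0],[0,0,0]],
    [[-1.42,3.33,0],[0,0,0]],
    [[-1.42,3.33,0],[0,0,0]],
    [[-1.42,3.33,0],[0,0,0]],
    [[-1.42,3.33,0],[0,0,0]],
    [[-1.42,3.33,0],[0,0,0]],
    [[-1.42,3.33,0],[0,0,0]],
    [[0,0,0],[0,0,0]],
    [[0,0,0],[0,0,0]],
    [[0,0,3],[0,0,0]],
    [[0,0,3],[0,0,0]],
    [[0,0,3],[0,0,0]],
    [[0,0,3],[0,0,0]],
    [[0,0,2.5],[0,0,0]],
    [[0,0,2.5],[0,0,0]],
    [[0,0,1.5],[0,0,0]],
    [[0,0,1],[0,0,0]],
    [[0,0,0],[0,0,0]],
    [[0,0,0],[0,0,0]]
  ]
}}

```text
t: 4.62
tcp_pos: [0.4514, 0.4048, 0.0475]
tcp_rot: [-2.219, -2.222, -0.0]
contact_force: [1.0, 0.0, 1.6]
gripper_width: 0.995
gripper_force: 0.0
```

```bash
python3 -c "
from h import *
tool(); p=cams.snapshot('side'); save(p,'s1'); print(caps(p)[:3]); print([c for c in caps(cams.snapshot('top')) if c[0]=='red'])"
```

```text
t 4.62 tcp [0.4514 0.4048 0.0475] y-az 0.1 z [-0.001  0.001 -1.   ] q [-0.96  0.6   0.29  1.6  -0.2   0.97 -0.6 ] F [1.  0.  1.6] w 0.995 0.0
[('red', [269.9, 290.7], 236, [0.568, 0.396]), ('gold', [327.3, 14.3], 356, [0.915, -1.329]), ('gold', [481.2, 39.3], 315, [0.066, -1.3])]
[('red', [208.0, 181.5], 264, [0.569, 0.397]), ('red', [382.5, 233.5], 267, [0.398, -0.177])]
```

View pics/s1.png

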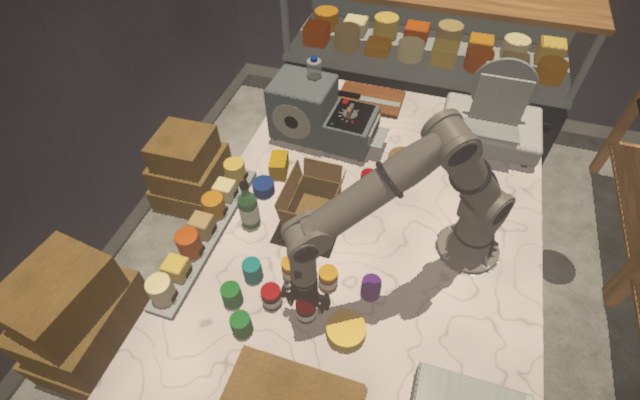

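The gripper straddles the jar at (305,305) and there is no other red jar. Closing and lifting.

>>> {"method": "servo_tool", "body": {
  "targets": [
    [[0,0,0],[0,0,0]],
    [[0,0,0],[0,0,0]],
    [[0,0,0],[0,0,0]],
    [[0,0,0],[0,0,0]],
    [[0,0,0],[0,0,0]],
    [[0,0,0],[0,0,0]],
    [[0,0,0],[0,0,0]],
    [[0,0,-1],[0,0,0]],
    [[0,0,-2],[0,0,0]],
    [[0,0,-3],[0,0,0]],
    [[0,0,-3],[0,0,0]],
    [[0,0,-3],[0,0,0]],
    [[0,0,-3],[0,0,0]],
    [[0,0,-3],[0,0,0]],
    [[0,0,-2.5],[0,0,0]],
    [[0,0,0],[0,0,0]]
  ],
  "jaw": 0
}}

```text
t: 6.05
tcp_pos: [0.4545, 0.4052, 0.2585]
tcp_rot: [2.222, 2.22, 0.017]
contact_force: [1.4, 0.2, -2.4]
gripper_width: 0.716
gripper_force: 66.0
```

>>> {"method": "servo_tool", "body": {
  "targets": [
    [[-1.5,0.6,0],[0,0,0]],
    [[-3,0.6,0],[0,0,0]],
    [[-3,0.6,0],[0,0,0]],
    [[-3,0.6,0],[0,0,0]],
    [[-3,0.6,0],[0,0,0]],
    [[-3,0.6,0],[0,0,0]],
    [[-3,0.6,0],[0,0,0]],
    [[-3,0.6,0],[0,0,0]],
    [[-3,0.6,0],[0,0,0]],
    [[-3,0.6,0],[0,0,0]],
    [[-3,0.6,0],[0,0,0]],
    [[-3,0.6,0],[0,0,0]],
    [[-3,0.6,0],[0,0,0]],
    [[-3,0.6,0],[0,0,0]],
    [[-2.5,0.7,0],[0,0,0]],
    [[-1.1,0.8,0],[0,0,0]],
    [[0,0,0],[0,0,0]],
    [[0,0,0],[0,0,0]],
    [[0,0,0],[0,0,0]],
    [[0,0,0],[0,0,0]]
  ]
}}

```text
t: 7.72
tcp_pos: [0.5501, -0.0353, 0.2514]
tcp_rot: [-2.218, -2.222, 0.001]
contact_force: [0.6, 0.5, -3.8]
gripper_width: 0.714
gripper_force: 66.2
```

```bash
python3 -c "
from h import *
tool(); p=cams.snapshot('side'); save(p,'s2'); p=cams.snapshot('top'); print([c for c in caps(p) if c[0]=='red'])"
```

```text
t 7.72 tcp [ 0.5501 -0.0353  0.2514] y-az 0.1 z [-0.002  0.001 -1.   ] q [-0.37  0.33  0.54  1.51 -0.17  1.35  0.19] F [ 0.6  0.5 -3.8] w 0.714 66.2
[('red', [208.0, 181.5], 262, [0.569, 0.397]), ('red', [382.5, 233.5], 266, [0.398, -0.177])]
```

View pics/s2.png

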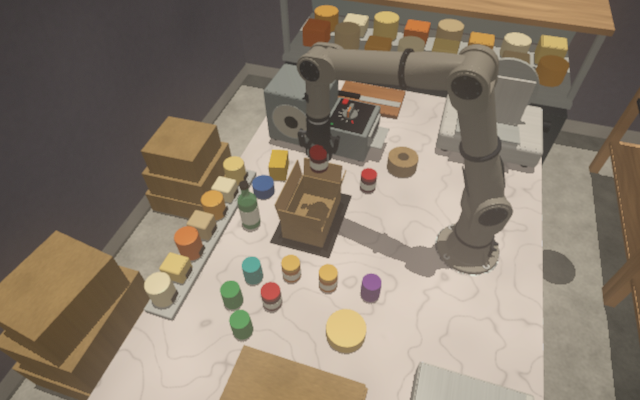

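The jar is held upright above the carton's -y half. Descending.

>>> {"method": "servo_tool", "body": {
  "targets": [
    [[0,0,1.5],[0,0,0]],
    [[0,0,1.5],[0,0,0]],
    [[0,0,1.5],[0,0,0]],
    [[0,0,1.5],[0,0,0]],
    [[0,0,1.5],[0,0,0]],
    [[0,0,1.5],[0,0,0]],
    [[0,0,1.5],[0,0,0]],
    [[0,0,1.5],[0,0,0]],
    [[0,0,1.5],[0,0,0]],
    [[0,0,1.5],[0,0,0]],
    [[0,0,1.5],[0,0,0]],
    [[0,0,1.2],[0,0,0]],
    [[0,0,0.5],[0,0,0]],
    [[0,0,0.4],[0,0,0]],
    [[0,0,0.3],[0,0,0]],
    [[0,0,0],[0,0,0]],
    [[0,0,0],[0,0,0]]
  ]
}}

```text
t: 9.23
tcp_pos: [0.5513, -0.0373, 0.0639]
tcp_rot: [2.222, 2.22, 0.001]
contact_force: [0.3, -0.4, -3.6]
gripper_width: 0.712
gripper_force: 65.8
```

>>> {"method": "servo_tool", "body": {
  "targets": [
    [[0,0,0.3],[0,0,0]],
    [[0,0,0.3],[0,0,0]],
    [[0,0,0],[0,0,0]]
  ]
}}

```text
t: 9.48
tcp_pos: [0.5505, -0.0372, 0.057]
tcp_rot: [-2.222, -2.22, 0.0]
contact_force: [0.3, -0.2, -5.1]
gripper_width: 0.716
gripper_force: 65.8
```

>>> {"method": "servo_tool", "body": {
  "targets": [
    [[0,0,0.2],[0,0,0]],
    [[0,0,0.1],[0,0,0]],
    [[0,0,0],[0,0,0]]
  ]
}}

```text
t: 9.73
tcp_pos: [0.5506, -0.0373, 0.054]
tcp_rot: [-2.222, -2.22, 0.001]
contact_force: [-0.7, -0.0, -3.8]
gripper_width: 0.713
gripper_force: 65.8
```

>>> {"method": "servo_tool", "body": {
  "targets": [
    [[0,0,0],[0,0,0]],
    [[0,0,0],[0,0,0]],
    [[0,0,0],[0,0,0]],
    [[0,0,0],[0,0,0]],
    [[0,0,0],[0,0,0]],
    [[0,0,0],[0,0,0]],
    [[0,0,-1],[0,0,0]],
    [[0,0,-2],[0,0,0]],
    [[0,0,-2.5],[0,0,0]],
    [[0,0,-2.5],[0,0,0]],
    [[0,0,-3],[0,0,0]],
    [[0,0,-3],[0,0,0]],
    [[0,0,-3],[0,0,0]],
    [[0,0,-3],[0,0,0]],
    [[0,0,0],[0,0,0]]
  ],
  "jaw": 1
}}

```text
t: 10.98
tcp_pos: [0.5526, -0.0381, 0.2605]
tcp_rot: [2.219, 2.216, 0.01]
contact_force: [0.9, -0.8, 0.4]
gripper_width: 1.003
gripper_force: 0.0
```

>>> {"method": "servo_tool", "body": {
  "targets": [
    [[2,0.1,0],[0,0,0]],
    [[3,0.1,0],[0,0,0]],
    [[3,0.1,0],[0,0,0]],
    [[3,0.1,0],[0,0,0]],
    [[3,0.1,0],[0,0,0]],
    [[3,0.1,0],[0,0,0]],
    [[3,0.1,0],[0,0,0]],
    [[3,0.1,0],[0,0,0]],
    [[3,0.1,0],[0,0,0]],
    [[3,0.1,0],[0,0,0]],
    [[3,0.1,0],[0,0,0]],
    [[3,0.1,0],[0,0,0]],
    [[3,0.2,0],[0,0,0]],
    [[3,0.2,0],[0,0,0]],
    [[2.3,0.2,0],[0,0,0]],
    [[0,0,0],[0,0,0]],
    [[0,0,0],[0,0,0]]
  ]
}}

```text
t: 12.4
tcp_pos: [0.5672, 0.3967, 0.2521]
tcp_rot: [-2.218, -2.223, 0.008]
contact_force: [0.7, -1.0, -0.0]
gripper_width: 1.0
gripper_force: 0.0
```

```bash
python3 -c "
from h import *
tool(); p=cams.snapshot('side'); save(p,'s3'); print([c for c in caps(p) if c[0]=='red']);p=cams.snapshot('top'); print([c for c in caps(p) if c[0]=='red'])"
```

```text
t 12.4 tcp [0.5672 0.3967 0.2521] y-az 0.1 z [-0.004 -0.003 -1.   ] q [-0.83  0.64  0.4   1.02 -0.23  1.52 -0.5 ] F [ 0.7 -1.  -0. ] w 1.0 0.0
[('red', [368.6, 174.2], 115, [0.396, -0.175]), ('red', [319.0, 190.1], 174, [0.551, -0.042])]
[('red', [213.3, 180.4], 85, [0.573, 0.38]), ('red', [339.8, 187.0], 268, [0.551, -0.038]), ('red', [382.5, 233.5], 267, [0.398, -0.177])]
```

>>> {"method": "servo_tool", "body": {
  "targets": [
    [[0,0,3],[0,0,0]],
    [[0,0,3],[0,0,0]],
    [[0,0,3],[0,0,0]],
    [[0,0,3],[0,0,0]],
    [[0,0,3],[0,0,0]],
    [[0,0,2.5],[0,0,0]],
    [[0,0,2],[0,0,0]],
    [[0,0,1.2],[0,0,0]],
    [[0,0,0],[0,0,0]],
    [[0,0,0],[0,0,0]]
  ]
}}

```text
t: 13.33
tcp_pos: [0.5695, 0.3944, 0.0477]
tcp_rot: [2.224, 2.218, -0.001]
contact_force: [-0.1, 0.4, 0.8]
gripper_width: 1.003
gripper_force: 0.0
```

>>> {"method": "servo_tool", "body": {
  "targets": [
    [[0,0,0],[0,0,0]],
    [[0,0,0],[0,0,0]],
    [[0,0,0],[0,0,0]],
    [[0,0,0],[0,0,0]],
    [[0,0,0],[0,0,0]],
    [[0,0,0],[0,0,0]],
    [[0,0,0],[0,0,0]],
    [[0,0,-1],[0,0,0]],
    [[0,0,-2],[0,0,0]],
    [[0,0,-3],[0,0,0]],
    [[0,0,-3],[0,0,0]],
    [[0,0,-3],[0,0,0]],
    [[0,0,-3],[0,0,0]],
    [[0,0,-3],[0,0,0]],
    [[0,0,-2.5],[0,0,0]],
    [[0,0,0],[0,0,0]]
  ],
  "jaw": 0
}}

```text
t: 14.67
tcp_pos: [0.5716, 0.3967, 0.2593]
tcp_rot: [2.22, 2.219, 0.018]
contact_force: [2.3, 0.5, -1.6]
gripper_width: 0.71
gripper_force: 66.0
```

>>> {"method": "servo_tool", "body": {
  "targets": [
    [[-1.5,-0.1,0],[0,0,0]],
    [[-3,-0.2,0],[0,0,0]],
    [[-3,-0.2,0],[0,0,0]],
    [[-3,-0.2,0],[0,0,0]],
    [[-3,-0.2,0],[0,0,0]],
    [[-3,-0.2,0],[0,0,0]],
    [[-3,-0.2,0],[0,0,0]],
    [[-3,-0.2,0],[0,0,0]],
    [[-3,-0.2,0],[0,0,0]],
    [[-3,-0.1,0],[0,0,0]],
    [[-1.2,-0.1,0],[0,0,0]],
    [[0,0,0],[0,0,0]],
    [[0,0,0],[0,0,0]],
    [[0,0,0],[0,0,0]],
    [[0,0,0],[0,0,0]]
  ]
}}

```text
t: 15.92
tcp_pos: [0.5494, 0.101, 0.2514]
tcp_rot: [-2.218, -2.223, 0.001]
contact_force: [-0.3, -0.5, -4.3]
gripper_width: 0.713
gripper_force: 66.3
```

```bash
python3 -c "
from h import *
tool(); p=cams.snapshot('side'); save(p,'s4'); print([c for c in caps(p) if c[0]=='red']);p=cams.snapshot('top'); print([c for c in caps(p) if c[0]=='red'])"
```

```text
t 15.92 tcp [0.5494 0.101  0.2514] y-az 0.1 z [-0.002  0.001 -1.   ] q [-0.57  0.34  0.48  1.48 -0.16  1.35 -0.07] F [-0.3 -0.5 -4.3] w 0.713 66.3
[('red', [368.5, 173.8], 120, [0.397, -0.177]), ('red', [321.3, 190.7], 112, [0.542, -0.042])]
[('red', [339.8, 186.9], 262, [0.552, -0.038]), ('red', [382.5, 233.5], 266, [0.398, -0.177])]
```

View pics/s4.png

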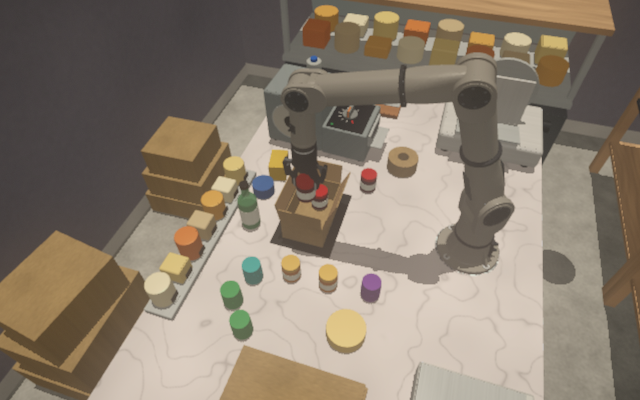

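The first jar stands in the carton and the second is held above the +y half. Placing it, then going to the third.

>>> {"method": "servo_tool", "body": {
  "targets": [
    [[0,0,1.5],[0,0,0]],
    [[0,0,1.5],[0,0,0]],
    [[0,0,1.5],[0,0,0]],
    [[0,0,1.5],[0,0,0]],
    [[0,0,1.5],[0,0,0]],
    [[0,0,1.5],[0,0,0]],
    [[0,0,1.5],[0,0,0]],
    [[0,0,1.5],[0,0,0]],
    [[0,0,1.5],[0,0,0]],
    [[0,0,1.5],[0,0,0]],
    [[0,0,1.5],[0,0,0]],
    [[0,0,1.5],[0,0,0]],
    [[0,0,0.7],[0,0,0]],
    [[0,0,0.4],[0,0,0]],
    [[0,0,0.4],[0,0,0]],
    [[0,0,0.3],[0,0,0]],
    [[0,0,0],[0,0,0]],
    [[0,0,0],[0,0,0]]
  ]
}}

```text
t: 17.52
tcp_pos: [0.5504, 0.0988, 0.0548]
tcp_rot: [2.222, 2.22, 0.001]
contact_force: [0.4, 0.1, -3.9]
gripper_width: 0.712
gripper_force: 66.3
```

>>> {"method": "servo_tool", "body": {
  "targets": [
    [[0,0,0],[0,0,0]],
    [[0,0,0],[0,0,0]],
    [[0,0,0],[0,0,0]],
    [[0,0,0],[0,0,0]],
    [[0,0,0],[0,0,0]],
    [[0,0,0],[0,0,0]],
    [[0,0,-1],[0,0,0]],
    [[0,0,-2],[0,0,0]],
    [[0,0,-2.5],[0,0,0]],
    [[0,0,-2.5],[0,0,0]],
    [[0,0,-3],[0,0,0]],
    [[0,0,-3],[0,0,0]],
    [[0,0,-3],[0,0,0]],
    [[0,0,-3],[0,0,0]],
    [[0,0,0],[0,0,0]]
  ],
  "jaw": 1
}}

```text
t: 18.77
tcp_pos: [0.5525, 0.0987, 0.2613]
tcp_rot: [2.219, 2.216, 0.015]
contact_force: [0.9, 0.9, 0.4]
gripper_width: 1.002
gripper_force: 0.0
```

>>> {"method": "servo_tool", "body": {
  "targets": [
    [[-2.3,-1.3,0],[0,0,0]],
    [[-2.3,-1.3,0],[0,0,0]],
    [[-2.3,-1.3,0],[0,0,0]],
    [[-2.3,-1.3,0],[0,0,0]],
    [[-2.3,-1.3,0],[0,0,0]],
    [[-2.3,-1.3,0],[0,0,0]],
    [[-2.3,-1.3,0],[0,0,0]],
    [[-2.3,-1.3,0],[0,0,0]],
    [[-2.3,-1.3,0],[0,0,0]],
    [[-2.3,-1.2,0],[0,0,0]],
    [[-2.3,-1.2,0],[0,0,0]],
    [[-2.3,-1.2,0],[0,0,0]],
    [[0,0,0],[0,0,0]],
    [[0,0,0],[0,0,0]]
  ]
}}

```text
t: 19.93
tcp_pos: [0.395, -0.1782, 0.2541]
tcp_rot: [-2.226, -2.214, -0.0]
contact_force: [0.3, 0.3, -0.0]
gripper_width: 1.002
gripper_force: 0.0
```

```bash
python3 -c "
from h import *
tool(); p=cams.snapshot('side'); print([c for c in caps(p) if c[0]=='red']);p=cams.snapshot('top'); print([c for c in caps(p) if c[0]=='red'])"
```

```text
t 19.93 tcp [ 0.395  -0.1782  0.2541] y-az -0.3 z [-0.001  0.001 -1.   ] q [-0.26  0.06  0.69  1.8  -0.04  1.3   0.43] F [ 0.3  0.3 -0. ] w 1.002 0.0
[('red', [319.0, 190.1], 171, [0.551, -0.043]), ('red', [309.7, 210.5], 162, [0.552, 0.059])]
[('red', [308.7, 186.3], 263, [0.554, 0.065]), ('red', [339.8, 187.0], 266, [0.551, -0.038])]
```

The second jar now shows at y≈0.065 instead of 0.099, so it was shifted. I'll regrip it and move it over before fetching the third.

>>> {"method": "servo_tool", "body": {
  "targets": [
    [[2.2,1.4,0],[0,0,0]],
    [[2.2,1.4,0],[0,0,0]],
    [[2.2,1.4,0],[0,0,0]],
    [[2.2,1.4,0],[0,0,0]],
    [[2.2,1.4,0],[0,0,0]],
    [[2.2,1.4,0],[0,0,0]],
    [[2.2,1.4,0],[0,0,0]],
    [[2.2,1.4,0],[0,0,0]],
    [[2.2,1.4,0],[0,0,0]],
    [[2.2,1.4,0],[0,0,0]],
    [[2.2,1.5,0],[0,0,0]],
    [[0,0,0],[0,0,0]],
    [[0,0,0],[0,0,0]]
  ]
}}

```text
t: 21.12
tcp_pos: [0.5516, 0.0687, 0.253]
tcp_rot: [-2.213, -2.227, 0.003]
contact_force: [-0.7, -0.4, -0.5]
gripper_width: 1.003
gripper_force: 0.0
```

>>> {"method": "servo_tool", "body": {
  "targets": [
    [[0,0,2],[0,0,0]],
    [[0,0,2],[0,0,0]],
    [[0,0,2],[0,0,0]],
    [[0,0,2],[0,0,0]],
    [[0,0,2],[0,0,0]],
    [[0,0,2],[0,0,0]],
    [[0,0,2],[0,0,0]],
    [[0,0,2],[0,0,0]],
    [[0,0,2],[0,0,0]],
    [[0,0,1.5],[0,0,0]],
    [[0,0,0.5],[0,0,0]],
    [[0,0,0],[0,0,0]]
  ]
}}

```text
t: 22.12
tcp_pos: [0.5511, 0.0643, 0.0537]
tcp_rot: [-2.222, -2.22, 0.003]
contact_force: [0.3, -0.2, 0.6]
gripper_width: 0.999
gripper_force: 0.0
```

>>> {"method": "servo_tool", "body": {
  "targets": [
    [[0,0,0],[0,0,0]],
    [[0,0,0],[0,0,0]],
    [[0,0,0],[0,0,0]],
    [[0,0,0],[0,0,0]],
    [[0,0,0],[0,0,0]],
    [[0,0,0],[0,0,0]],
    [[0,0,0],[0,0,0]],
    [[0,0,-0.5],[0,0,0]],
    [[0,0,-0.5],[0,0,0]],
    [[0,0,0],[0,0,0]]
  ],
  "jaw": 0
}}

```text
t: 22.95
tcp_pos: [0.5517, 0.0648, 0.0646]
tcp_rot: [-2.222, -2.221, 0.0]
contact_force: [0.9, 1.1, -2.3]
gripper_width: 0.71
gripper_force: 65.8
```

>>> {"method": "servo_tool", "body": {
  "targets": [
    [[0.7,0,0],[0,0,0]],
    [[0.7,0,0],[0,0,0]],
    [[0.7,0,0],[0,0,0]],
    [[0.7,0,0],[0,0,0]],
    [[0.6,0,0],[0,0,0]],
    [[0,0,0],[0,0,0]],
    [[0,0,0.4],[0,0,0]],
    [[0,0,0.4],[0,0,0]],
    [[0,0,0.2],[0,0,0]],
    [[0,0,0],[0,0,0]],
    [[0,0,0],[0,0,0]]
  ]
}}

```text
t: 23.87
tcp_pos: [0.5523, 0.0982, 0.0556]
tcp_rot: [-2.223, -2.22, -0.001]
contact_force: [-1.8, 0.3, 5.1]
gripper_width: 0.712
gripper_force: 66.7
```

>>> {"method": "servo_tool", "body": {
  "targets": [
    [[0,0,0],[0,0,0]],
    [[0,0,0],[0,0,0]],
    [[0,0,0],[0,0,0]],
    [[0,0,0],[0,0,0]],
    [[0,0,0],[0,0,0]],
    [[0,0,0],[0,0,0]],
    [[0,0,-1],[0,0,0]],
    [[0,0,-2],[0,0,0]],
    [[0,0,-2.5],[0,0,0]],
    [[0,0,-2.5],[0,0,0]],
    [[0,0,-3],[0,0,0]],
    [[0,0,-3],[0,0,0]],
    [[0,0,-3],[0,0,0]],
    [[0,0,-3],[0,0,0]],
    [[0,0,0],[0,0,0]]
  ],
  "jaw": 1
}}

```text
t: 25.12
tcp_pos: [0.5557, 0.0986, 0.2622]
tcp_rot: [2.217, 2.215, 0.019]
contact_force: [0.9, -1.4, 0.2]
gripper_width: 1.002
gripper_force: 0.0
```

>>> {"method": "servo_tool", "body": {
  "targets": [
    [[-2.3,-1.3,0],[0,0,0]],
    [[-2.3,-1.3,0],[0,0,0]],
    [[-2.3,-1.3,0],[0,0,0]],
    [[-2.3,-1.3,0],[0,0,0]],
    [[-2.3,-1.3,0],[0,0,0]],
    [[-2.3,-1.3,0],[0,0,0]],
    [[-2.3,-1.3,0],[0,0,0]],
    [[-2.3,-1.3,0],[0,0,0]],
    [[-2.3,-1.3,0],[0,0,0]],
    [[-2.3,-1.3,0],[0,0,0]],
    [[-2.3,-1.3,0],[0,0,0]],
    [[-2.3,-1.2,0],[0,0,0]],
    [[0,0,0],[0,0,0]],
    [[0,0,0],[0,0,0]]
  ]
}}

```text
t: 26.28
tcp_pos: [0.3957, -0.1786, 0.2548]
tcp_rot: [2.227, 2.215, 0.002]
contact_force: [1.0, 0.8, 0.2]
gripper_width: 0.999
gripper_force: 0.0
```

```bash
python3 -c "
from h import *
tool(); p=cams.snapshot('side'); print([c for c in caps(p) if c[0]=='red']);p=cams.snapshot('top'); save(p,'t5');print([c for c in caps(p) if c[0]=='red'])"
```

```text
t 26.28 tcp [ 0.3957 -0.1786  0.2548] y-az -0.3 z [ 0.001  0.001 -1.   ] q [-0.28  0.06  0.71  1.8  -0.04  1.3   0.43] F [1.  0.8 0.2] w 0.999 0.0
[('red', [319.0, 190.1], 172, [0.551, -0.043])]
[('red', [298.5, 186.5], 261, [0.553, 0.099]), ('red', [339.8, 187.0], 265, [0.552, -0.038])]
```

View pics/t5.png

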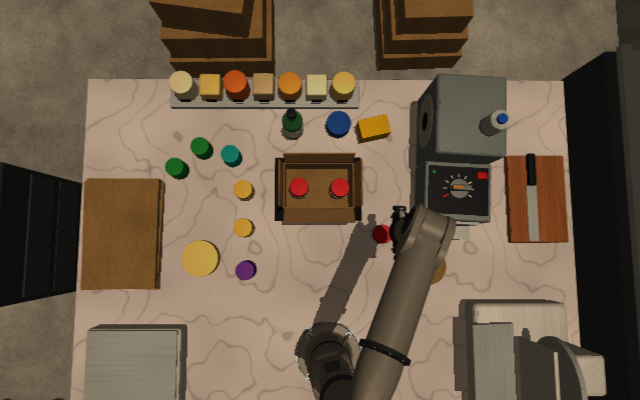

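Jars in the carton at (298,187) and (340,187), with room between. The third jar is under the gripper at (381,233). Picking it.

>>> {"method": "servo_tool", "body": {
  "targets": [
    [[0,0,3],[0,0,0]],
    [[0,0,3],[0,0,0]],
    [[0,0,3],[0,0,0]],
    [[0,0,3],[0,0,0]],
    [[0,0,3],[0,0,0]],
    [[0,0,2.5],[0,0,0]],
    [[0,0,2],[0,0,0]],
    [[0,0,1.2],[0,0,0]],
    [[0,0,0],[0,0,0]],
    [[0,0,0],[0,0,0]]
  ]
}}

```text
t: 27.22
tcp_pos: [0.3968, -0.176, 0.0468]
tcp_rot: [-2.219, -2.222, 0.001]
contact_force: [1.0, -0.1, -0.3]
gripper_width: 1.002
gripper_force: 0.0
```

>>> {"method": "servo_tool", "body": {
  "targets": [
    [[0,0,0],[0,0,0]],
    [[0,0,0],[0,0,0]],
    [[0,0,0],[0,0,0]],
    [[0,0,0],[0,0,0]],
    [[0,0,0],[0,0,0]],
    [[0,0,0],[0,0,0]],
    [[0,0,0],[0,0,0]],
    [[0,0,-1],[0,0,0]],
    [[0,0,-2],[0,0,0]],
    [[0,0,-3],[0,0,0]],
    [[0,0,-3],[0,0,0]],
    [[0,0,-3],[0,0,0]],
    [[0,0,-3],[0,0,0]],
    [[0,0,-3],[0,0,0]],
    [[0,0,-2.5],[0,0,0]],
    [[0,0,0],[0,0,0]]
  ],
  "jaw": 0
}}

```text
t: 28.55
tcp_pos: [0.3992, -0.1788, 0.2576]
tcp_rot: [2.217, 2.213, 0.01]
contact_force: [1.4, -1.2, -1.5]
gripper_width: 0.713
gripper_force: 65.9
```

>>> {"method": "servo_tool", "body": {
  "targets": [
    [[1,0.8,0],[0,0,0]],
    [[2,1.5,0],[0,0,0]],
    [[2,1.5,0],[0,0,0]],
    [[2,1.5,0],[0,0,0]],
    [[2,1.5,0],[0,0,0]],
    [[2,1.5,0],[0,0,0]],
    [[2,1.5,0],[0,0,0]],
    [[2,1.5,0],[0,0,0]],
    [[2,1.5,0],[0,0,0]],
    [[2,1.5,0],[0,0,0]],
    [[1.8,0.9,0],[0,0,0]],
    [[0,0,0],[0,0,0]],
    [[0,0,0],[0,0,0]],
    [[0,0,0],[0,0,0]]
  ]
}}

```text
t: 29.72
tcp_pos: [0.5475, 0.0306, 0.2503]
tcp_rot: [-2.221, -2.219, 0.006]
contact_force: [-1.1, -0.7, -2.5]
gripper_width: 0.71
gripper_force: 65.9
```

```bash
python3 -c "
from h import *
tool(); p=cams.snapshot('side'); save(p,'s6');print([c for c in caps(p) if c[0]=='red']);p=cams.snapshot('top'); save(p,'t6');print([c for c in caps(p) if c[0]=='red'])"
```

```text
t 29.72 tcp [0.5475 0.0306 0.2503] y-az -0.1 z [-0.004 -0.001 -1.   ] q [-0.51  0.33  0.57  1.51 -0.18  1.35  0.07] F [-1.1 -0.7 -2.5] w 0.71 65.9
[('red', [311.4, 165.4], 108, [0.618, -0.156]), ('red', [319.2, 190.6], 155, [0.549, -0.04])]
[]
```

>>> {"method": "servo_tool", "body": {
  "targets": [
    [[0,0,1.5],[0,0,0]],
    [[0,0,1.5],[0,0,0]],
    [[0,0,1.5],[0,0,0]],
    [[0,0,1.5],[0,0,0]],
    [[0,0,1.5],[0,0,0]],
    [[0,0,1.5],[0,0,0]],
    [[0,0,1.5],[0,0,0]],
    [[0,0,1.5],[0,0,0]],
    [[0,0,1.5],[0,0,0]],
    [[0,0,1.5],[0,0,0]],
    [[0,0,1.5],[0,0,0]],
    [[0,0,1.5],[0,0,0]],
    [[0,0,0.7],[0,0,0]],
    [[0,0,0.4],[0,0,0]],
    [[0,0,0.4],[0,0,0]],
    [[0,0,0.3],[0,0,0]],
    [[0,0,0],[0,0,0]],
    [[0,0,0],[0,0,0]]
  ]
}}

```text
t: 31.32
tcp_pos: [0.5493, 0.0307, 0.0548]
tcp_rot: [2.222, 2.22, 0.001]
contact_force: [-0.2, 0.6, -1.7]
gripper_width: 0.712
gripper_force: 65.9
```

>>> {"method": "servo_tool", "body": {
  "targets": [
    [[0,0,0],[0,0,0]],
    [[0,0,0],[0,0,0]],
    [[0,0,0],[0,0,0]],
    [[0,0,0],[0,0,0]],
    [[0,0,0],[0,0,0]],
    [[0,0,0],[0,0,0]],
    [[0,0,-1],[0,0,0]],
    [[0,0,-2],[0,0,0]],
    [[0,0,-2.5],[0,0,0]],
    [[0,0,-2.5],[0,0,0]],
    [[0,0,-3],[0,0,0]],
    [[0,0,-3],[0,0,0]],
    [[0,0,-3],[0,0,0]],
    [[0,0,-3],[0,0,0]],
    [[0,0,0],[0,0,0]]
  ],
  "jaw": 1
}}

```text
t: 32.57
tcp_pos: [0.5523, 0.0301, 0.2617]
tcp_rot: [2.217, 2.214, 0.016]
contact_force: [1.0, -1.3, 0.3]
gripper_width: 0.999
gripper_force: 0.0
```

>>> {"method": "servo_tool", "body": {
  "targets": [
    [[2,0,0],[0,0,0]],
    [[3,0,0],[0,0,0]],
    [[3,0,0],[0,0,0]],
    [[3,0,0],[0,0,0]],
    [[3,0,0],[0,0,0]],
    [[3,0,0],[0,0,0]],
    [[2,0,0],[0,0,0]],
    [[2,0,0],[0,0,0]],
    [[0,0,0],[0,0,0]],
    [[0,0,0],[0,0,0]]
  ],
  "jaw": 0
}}

```text
t: 33.4
tcp_pos: [0.5482, 0.242, 0.2538]
tcp_rot: [-2.219, -2.224, 0.002]
contact_force: [-0.1, -0.7, -0.6]
gripper_width: -0.002
gripper_force: 0.0
```

```bash
python3 -c "
from h import *
tool(); p=cams.snapshot('side'); save(p,'s7');print([c for c in caps(p) if c[0]=='red']);p=cams.snapshot('top'); print([c for c in caps(p) if c[0]=='red'])
a=cv2.resize(p['color'][135:240,255:385],None,fx=4,fy=4,interpolation=2); cv2.imwrite('pics/t7.png',a[:,:,::-1])"
```

```text
t 33.4 tcp [0.5482 0.242  0.2538] y-az 0.1 z [-0.001 -0.001 -1.   ] q [-0.77  0.43  0.49  1.36 -0.2   1.4  -0.28] F [-0.1 -0.7 -0.6] w -0.002 0.0
[('red', [315.9, 198.9], 379, [0.548, 0.001])]
[('red', [298.5, 186.5], 261, [0.553, 0.099]), ('red', [318.8, 187.4], 266, [0.55, 0.032]), ('red', [339.8, 186.9], 264, [0.552, -0.038])]
```

View pics/t7.png

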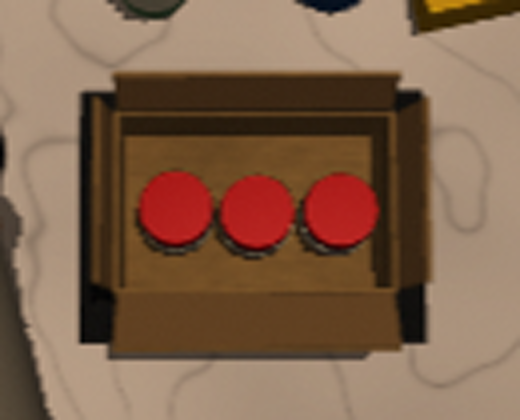

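All three red caps are in a row inside the carton, at x offset about 0 and y offsets −69, +1 and +68 mm. Folding the left flap with closed fingers.

>>> {"method": "servo_tool", "body": {
  "targets": [
    [[0,0,3],[0,0,0]],
    [[0,0,3],[0,0,0]],
    [[0,0,3],[0,0,0]],
    [[-2,0,0],[0,0,0]],
    [[-2,0,0],[0,0,0]],
    [[-2,0,0],[0,0,0]],
    [[-1.1,0,0],[0,0,0]],
    [[-1.4,0,0.2],[0,0,0]],
    [[-1.3,0,0.2],[0,0,0]],
    [[-1.35,0,0.54],[0,0,0]],
    [[-1.15,0,0.86],[0,0,0]],
    [[-0.9,0,1.15],[0,0,0]],
    [[-0.3,0,0.7],[0,0,0]],
    [[-0.2,0,0.65],[0,0,0]],
    [[-0.2,0,0.5],[0,0,0]],
    [[0,0,0.5],[0,0,0]],
    [[0,0,0.4],[0,0,0]],
    [[0,0,0],[0,0,0]],
    [[0,0,0],[0,0,0]]
  ]
}}

```text
t: 35.08
tcp_pos: [0.549, 0.1018, 0.1099]
tcp_rot: [-2.221, -2.221, -0.001]
contact_force: [-5.3, -1.8, 15.2]
gripper_width: 0.001
gripper_force: 7.5
```

```bash
python3 -c "
from h import *
tool(); p=cams.snapshot('side'); save(p,'s8')
a=cv2.resize(p['color'][70:260,220:420],None,fx=3,fy=3,interpolation=2); cv2.imwrite('pics/s8.png',a[:,:,::-1])"
```

```text
t 35.08 tcp [0.549  0.1018 0.1099] y-az -0.0 z [ 0.     0.001 -1.   ] q [-0.58  0.47  0.49  1.69 -0.25  1.05 -0.  ] F [-5.3 -1.8 15.2] w 0.001 7.5
```

View pics/s8.png

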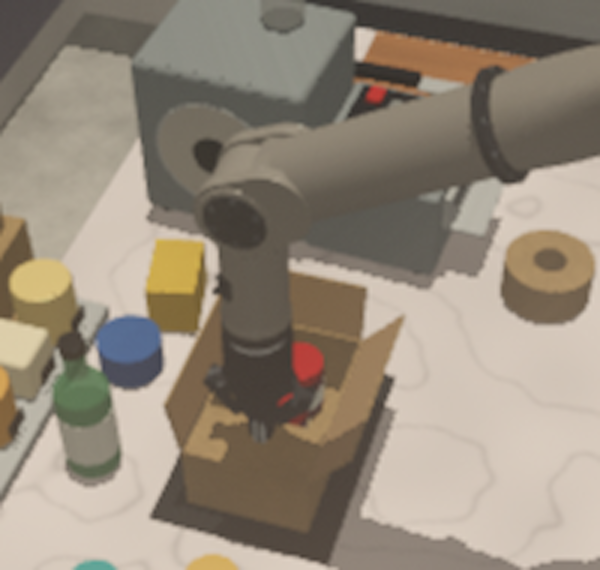

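The left flap is pressed flat, with 15 N at its stop. Now the right flap, mirrored.

>>> {"method": "servo_tool", "body": {
  "targets": [
    [[0,0,-3],[0,0,0]],
    [[0,0,-3],[0,0,0]],
    [[0,0,-3],[0,0,0]],
    [[0,0,-3],[0,0,0]],
    [[0,0,-3],[0,0,0]],
    [[-3,0,0],[0,0,0]],
    [[-3,0,0],[0,0,0]],
    [[-3,0,0],[0,0,0]],
    [[-3,0,0],[0,0,0]],
    [[-3,0,0],[0,0,0]],
    [[-3,0,0],[0,0,0]],
    [[-3,0,0],[0,0,0]],
    [[-3,0,0],[0,0,0]],
    [[-3,0,0],[0,0,0]],
    [[-1.1,0,0],[0,0,0]],
    [[0,0,0],[0,0,0]],
    [[0,0,3],[0,0,0]],
    [[0,0,3],[0,0,0]],
    [[0,0,3.2],[0,0,0]],
    [[0,0,0],[0,0,0]]
  ]
}}

```text
t: 36.8
tcp_pos: [0.5451, -0.1735, 0.1586]
tcp_rot: [-2.208, -2.215, 0.007]
contact_force: [-1.0, 0.2, -0.8]
gripper_width: 0.002
gripper_force: 0.0
```

>>> {"method": "servo_tool", "body": {
  "targets": [
    [[2,0,0],[0,0,0]],
    [[2,0,0],[0,0,0]],
    [[2,0,0],[0,0,0]],
    [[1.1,0,0],[0,0,0]],
    [[1.4,0,0.2],[0,0,0]],
    [[1.3,0,0.2],[0,0,0]],
    [[1.35,0,0.54],[0,0,0]],
    [[1.15,0,0.86],[0,0,0]],
    [[0.9,0,1.15],[0,0,0]],
    [[0.3,0,0.7],[0,0,0]],
    [[0.2,0,0.65],[0,0,0]],
    [[0.2,0,0.5],[0,0,0]],
    [[0,0,0.5],[0,0,0]],
    [[0,0,0.4],[0,0,0]],
    [[0,0,0],[0,0,0]],
    [[0,0,0],[0,0,0]]
  ]
}}

```text
t: 38.13
tcp_pos: [0.5486, -0.0405, 0.11]
tcp_rot: [-2.223, -2.218, -0.002]
contact_force: [-4.0, 2.4, 10.5]
gripper_width: -0.001
gripper_force: 5.4
```

>>> {"method": "servo_tool", "body": {
  "targets": [
    [[0,0,-3],[0,0,0]],
    [[0,0,-3],[0,0,0]],
    [[0,0,-3],[0,0,0]],
    [[0,0,-3],[0,0,0]],
    [[0,0,-3],[0,0,0]],
    [[1.2,-2.5,0],[0,0,0]],
    [[1.2,-2.5,0],[0,0,0]],
    [[1.2,-2.5,0],[0,0,0]],
    [[1.2,-2.5,0],[0,0,0]],
    [[1.2,-2.5,0],[0,0,0]],
    [[1.1,-3,0],[0,0,0]],
    [[0,0,0],[0,0,0]],
    [[0,0,3],[0,0,0]],
    [[0,0,3],[0,0,0]],
    [[0,0,2.8],[0,0,0]],
    [[0,0,0],[0,0,0]],
    [[0,0,0],[0,0,0]]
  ]
}}

```text
t: 39.55
tcp_pos: [0.3931, 0.0299, 0.1697]
tcp_rot: [-2.224, -2.218, 0.004]
contact_force: [0.7, 0.5, 0.4]
gripper_width: -0.003
gripper_force: 0.0
```

```bash
python3 -c "
from h import *
tool(); p=cams.snapshot('side'); 
a=cv2.resize(p['color'][70:260,220:420],None,fx=3,fy=3,interpolation=2); cv2.imwrite('pics/s9.png',a[:,:,::-1])"
```

```text
t 39.55 tcp [0.3931 0.0299 0.1697] y-az -0.2 z [-0.003 -0.001 -1.   ] q [-0.65  0.05  0.55  2.02 -0.03  1.08 -0.09] F [0.7 0.5 0.4] w -0.003 0.0
```

View pics/s9.png

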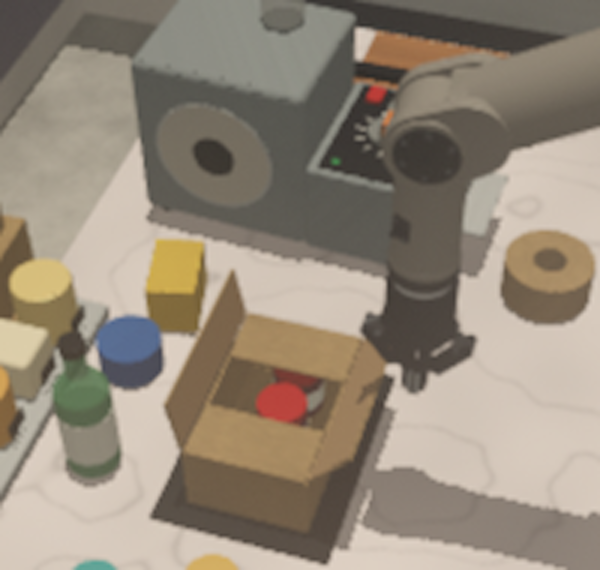

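>>> {"method": "servo_tool", "body": {
  "targets": [
    [[0,0,1],[0,0,0]],
    [[0,0,1],[0,0,0]],
    [[0,1.5,0],[0,0,0]],
    [[0,1.5,0],[0,0,0]],
    [[0,1.3,0],[0,0,0]],
    [[0,1,0],[0,0,0]],
    [[0,1.2,-0.5],[0,0,0]],
    [[0,1.5,-0.6],[0,0,0]],
    [[0,1.35,0.24],[0,0,0]],
    [[0,1.15,0.66],[0,0,0]],
    [[0,0.9,1.15],[0,0,0]],
    [[0,0.3,0.7],[0,0,0]],
    [[0,0.2,0.65],[0,0,0]],
    [[0,0.2,0.5],[0,0,0]],
    [[0,0,0.5],[0,0,0]],
    [[0,0,0.5],[0,0,0]],
    [[0,0,0],[0,0,0]],
    [[0,0,0],[0,0,0]]
  ]
}}

```text
t: 41.1
tcp_pos: [0.5153, 0.0308, 0.1141]
tcp_rot: [2.222, 2.22, 0.003]
contact_force: [-2.3, 0.5, 9.7]
gripper_width: -0.001
gripper_force: 4.7
```

>>> {"method": "servo_tool", "body": {
  "targets": [
    [[0,0,-3],[0,0,0]],
    [[0,0,-3],[0,0,0]],
    [[0,0,-3],[0,0,0]],
    [[0,0,-3],[0,0,0]],
    [[0,0,-3],[0,0,0]],
    [[0,3,0],[0,0,0]],
    [[0,3,0],[0,0,0]],
    [[0,3,0],[0,0,0]],
    [[0,3,0],[0,0,0]],
    [[0,3,0],[0,0,0]],
    [[0,3.4,0],[0,0,0]],
    [[0,0,0],[0,0,0]],
    [[0,0,0],[0,0,0]],
    [[0,0,3],[0,0,0]],
    [[0,0,3],[0,0,0]],
    [[0,0,3.2],[0,0,0]],
    [[0,0,0],[0,0,0]],
    [[0,0,0],[0,0,0]]
  ]
}}

```text
t: 42.6
tcp_pos: [0.6964, 0.0312, 0.1696]
tcp_rot: [-2.22, -2.218, 0.004]
contact_force: [-0.6, 0.5, -0.1]
gripper_width: 0.001
gripper_force: 0.0
```

>>> {"method": "servo_tool", "body": {
  "targets": [
    [[0,-1.5,0],[0,0,0]],
    [[0,-1.5,0],[0,0,0]],
    [[0,-1.5,0],[0,0,0]],
    [[0,-1.4,0.2],[0,0,0]],
    [[0,-1.4,0.2],[0,0,0]],
    [[0,-1.35,0.54],[0,0,0]],
    [[0,-1.15,0.86],[0,0,0]],
    [[0,-0.9,1.15],[0,0,0]],
    [[0,-0.3,0.7],[0,0,0]],
    [[0,-0.2,0.65],[0,0,0]],
    [[0,-0.2,0.5],[0,0,0]],
    [[0,0,0.5],[0,0,0]],
    [[0,0,0.5],[0,0,0]],
    [[0,0,0],[0,0,0]],
    [[0,0,0],[0,0,0]]
  ]
}}

```text
t: 43.85
tcp_pos: [0.5858, 0.0306, 0.1141]
tcp_rot: [2.222, 2.22, 0.002]
contact_force: [-3.1, 1.1, 9.1]
gripper_width: -0.001
gripper_force: 4.6
```

>>> {"method": "servo_tool", "body": {
  "targets": [
    [[0,0,-3],[0,0,0]],
    [[0,0,-3],[0,0,0]],
    [[0,0,-3],[0,0,0]],
    [[0,0,-3],[0,0,0]],
    [[0,0,-3],[0,0,0]],
    [[0,-3,0],[0,0,0]],
    [[0,-3,0],[0,0,0]],
    [[0,-3,0],[0,0,0]],
    [[0,-3,0],[0,0,0]],
    [[0,-3,0],[0,0,0]],
    [[0,-3,0],[0,0,0]],
    [[0,0,0],[0,0,0]]
  ]
}}

```text
t: 44.85
tcp_pos: [0.3997, 0.0308, 0.2616]
tcp_rot: [-2.217, -2.218, 0.003]
contact_force: [-0.8, -0.1, -0.8]
gripper_width: -0.001
gripper_force: 0.0
```

```bash
python3 -c "
from h import *
tool(); p=cams.snapshot('side'); q=cams.snapshot('top')
a=cv2.resize(p['color'][70:260,220:420],None,fx=2,fy=2,interpolation=2);b=cv2.resize(q['color'][145:225,260:390],None,fx=3,fy=3,interpolation=2); c=cv2.resize(q['color'][155:215,415:500],None,fx=6,fy=6,interpolation=2)[:,:]
I=np.zeros((600,800,3),np.uint8); I[:380,:400]=a; I[:240,400:790]=b; I[240:600,290:800]=c; cv2.imwrite('pics/c10.png',I[:,:,::-1])"
```

```text
t 44.85 tcp [0.3997 0.0308 0.2616] y-az 0.0 z [-0.005  0.003 -1.   ] q [-0.7  -0.02  0.57  1.85  0.01  1.32 -0.13] F [-0.8 -0.1 -0.8] w -0.001 0.0
```

View pics/c10.png

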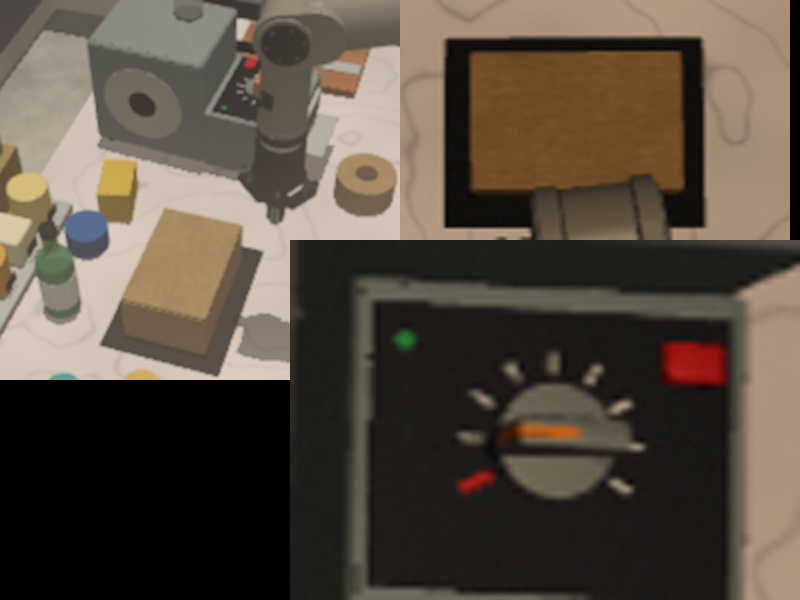

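The carton is shut: both long flaps are flat in both views. The pointer in the dial crop points at the first white tick, so the dial is at position 1 and needs +150°. Next I locate its axis.

Run:
```python
from h import *
p=cams.snapshot("top"); q=cams.snapshot("side")
f=lambda x,y:((x-290)/6+415-.4,(y-240)/6+155-.4)
for n,c,z in(("ticks",(551,442),.15),("skirt",(558,440),.159),("barL",(500,436),.188),("barR",(632,436),.188)): print(n,at_z(p,f(*c),z).round(4))
c=np.array([.537,-.405,.19])
for n,pp in(("top",p),("side",q)):
    print(n,proj(pp,c).round(1),proj(pp,[.537,-.405,.15]).round(1),[(o,np.round(d["uv"],1).tolist(),round(d["conf"],2)) for o in("dial_grip","dial_pointer") for d in nets.boxes_of(pp,o)[:2]])
    a=cv2.resize(pp["color"][155:215,415:500] if n=="top" else pp["color"][90:140,320:390],None,fx=6,fy=6,interpolation=2); cv2.imwrite(f"pics/d_{n}.png",a[:,:,::-1])
```

```text
ticks [ 0.5376 -0.4037  0.15  ]
skirt [ 0.5375 -0.4043  0.159 ]
barL [ 0.5359 -0.3646  0.188 ]
barR [ 0.5359 -0.432   0.188 ]
top [463.  186.8] [458.5 188.5] [('dial_grip', [455.7, 185.8], 0.32), ('dial_pointer', [456.0, 189.4], 0.67), ('dial_pointer', [320.4, 171.7], 0.48)]
side [349.9 106.2] [349.5 114.2] [('dial_grip', [314.9, 218.9], 0.51), ('dial_grip', [346.3, 114.0], 0.41), ('dial_pointer', [345.9, 112.1], 0.57)]
```

View pics/d_side.png

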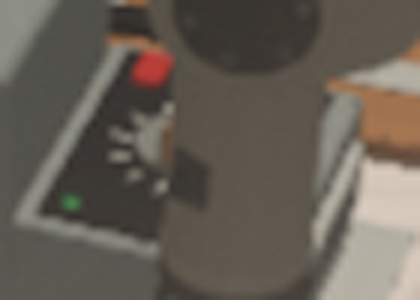

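>>> {"method": "servo_tool", "body": {
  "targets": [
    [[-3.1,0.9,0],[0,0,0]],
    [[-3.1,0.9,0],[0,0,0]],
    [[-3.1,0.9,0],[0,0,0]],
    [[-3.1,0.9,0],[0,0,0]],
    [[-3.1,0.9,0],[0,0,0]],
    [[-3.1,0.9,0],[0,0,0]],
    [[-3.1,0.9,0],[0,0,0]],
    [[-3.1,0.9,0],[0,0,0]],
    [[-3.1,0.9,0],[0,0,0]],
    [[-3.1,1,0],[0,0,0]],
    [[-3.1,1,0],[0,0,0]],
    [[-3.1,1,0],[0,0,0]],
    [[-3.1,1,0],[0,0,0]],
    [[-3.2,1,0],[0,0,0]],
    [[0,0,0],[0,0,3.7]],
    [[0,0,0],[0,0,0]],
    [[0,0,0],[0,0,0]],
    [[0,0,0],[0,0,0]],
    [[0,0,0],[0,0,0]]
  ],
  "jaw": 0.6
}}

```text
t: 46.83
tcp_pos: [0.5364, -0.4027, 0.2626]
tcp_rot: [2.289, 2.151, 0.002]
contact_force: [-0.3, 0.0, -0.3]
gripper_width: 0.602
gripper_force: 0.0
```

```bash
python3 -c "
from h import *
tool()"
```

```text
t 46.83 tcp [ 0.5364 -0.4027  0.2626] y-az -3.6 z [ 0.001  0.001 -1.   ] q [ 0.21  0.65  0.8   1.11 -0.45  1.55  0.84] F [-0.3  0.  -0.3] w 0.602 0.0
```

>>> {"method": "servo_tool", "body": {
  "targets": [
    [[0,0,1.5],[0,0,0]],
    [[0,0,1.5],[0,0,0]],
    [[0,0,1.5],[0,0,0]],
    [[0,0,1.5],[0,0,0]],
    [[0,0,1.3],[0,0,0]],
    [[0,0,1],[0,0,0]],
    [[0,0,0],[0,0,0]],
    [[0,0,0],[0,0,0]]
  ]
}}

```text
t: 47.5
tcp_pos: [0.5358, -0.4033, 0.1794]
tcp_rot: [-2.291, -2.149, -0.001]
contact_force: [1.1, 0.2, 0.7]
gripper_width: 0.6
gripper_force: 0.0
```

>>> {"method": "servo_tool", "body": {
  "targets": [
    [[0,0,0],[0,0,0]],
    [[0,0,0],[0,0,0]],
    [[0,0,0],[0,0,0]],
    [[0,0,0],[0,0,0]],
    [[0,0,0],[0,0,0]],
    [[0,0,0],[0,0,0]],
    [[0,0,0],[0,0,0]],
    [[0,0,0],[0,0,0]]
  ],
  "jaw": 0
}}

```text
t: 48.17
tcp_pos: [0.537, -0.4049, 0.1809]
tcp_rot: [2.289, 2.145, 0.002]
contact_force: [3.1, -1.8, 5.2]
gripper_width: 0.168
gripper_force: 60.7
```

```bash
python3 -c "
from h import *
tool()"
```

```text
t 48.17 tcp [ 0.537  -0.4049  0.1809] y-az -3.7 z [ 0.004 -0.002 -1.   ] q [ 0.19  0.69  0.78  1.25 -0.48  1.37  0.87] F [ 3.1 -1.8  5.2] w 0.168 60.7
```

>>> {"method": "servo_tool", "body": {
  "targets": [
    [[0,0,0],[0,0,5]],
    [[0,0,0],[0,0,5]],
    [[0,0,0],[0,0,5]],
    [[0,0,0],[0,0,5]],
    [[0,0,0],[0,0,5]],
    [[0,0,0],[0,0,5]],
    [[0,0,0],[0,0,5]],
    [[0,0,0],[0,0,5]],
    [[0,0,0],[0,0,5]],
    [[0,0,0],[0,0,5]],
    [[0,0,0],[0,0,5]],
    [[0,0,0],[0,0,5]],
    [[0,0,0],[0,0,5]],
    [[0,0,0],[0,0,5]],
    [[0,0,0],[0,0,5]],
    [[0,0,0],[0,0,0]],
    [[0,0,0],[0,0,0]]
  ]
}}

```text
t: 49.58
tcp_pos: [0.535, -0.4031, 0.1808]
tcp_rot: [-3.124, -0.308, 0.0]
contact_force: [-0.2, 2.7, 9.6]
gripper_width: 0.172
gripper_force: 61.2
```

```bash
python3 -c "
from h import *
tool()"
```

```text
t 49.58 tcp [ 0.535  -0.4031  0.1808] y-az -78.7 z [-0.     0.003 -1.   ] q [ 0.07  0.79  1.06  1.26 -0.68  1.46 -0.31] F [-0.2  2.7  9.6] w 0.172 61.2
```

>>> {"method": "servo_tool", "body": {
  "targets": [
    [[0,0,0],[0,0,5]],
    [[0,0,0],[0,0,5]],
    [[0,0,0],[0,0,5]],
    [[0,0,0],[0,0,5]],
    [[0,0,0],[0,0,5]],
    [[0,0,0],[0,0,5]],
    [[0,0,0],[0,0,5]],
    [[0,0,0],[0,0,5]],
    [[0,0,0],[0,0,0]]
  ]
}}

```text
t: 50.33
tcp_pos: [0.5353, -0.4015, 0.1808]
tcp_rot: [-3.037, 0.782, 0.003]
contact_force: [-0.6, 6.9, 11.9]
gripper_width: 0.171
gripper_force: 61.4
```

```bash
python3 -c "
from h import *
tool()"
```

```text
t 50.33 tcp [ 0.5353 -0.4015  0.1808] y-az -118.9 z [-0.     0.006 -1.   ] q [ 0.03  0.85  1.19  1.26 -0.78  1.51 -0.95] F [-0.6  6.9 11.9] w 0.171 61.4
```

Joint 3 is nearing its limit, so I'll release near click 5 and regrip with the hand turned back half a turn.

>>> {"method": "servo_tool", "body": {
  "targets": [
    [[0,0,0],[0,0,1.6]],
    [[0,0,0],[0,0,1.6]],
    [[0,0,0],[0,0,1.6]],
    [[0,0,0],[0,0,0]],
    [[0,0,0],[0,0,0]]
  ]
}}

```text
t: 50.75
tcp_pos: [0.5354, -0.4014, 0.1808]
tcp_rot: [-3.003, 0.903, 0.003]
contact_force: [-0.2, 6.1, 10.5]
gripper_width: 0.169
gripper_force: 61.4
```

>>> {"method": "servo_tool", "body": {
  "targets": [
    [[0,0,0],[0,0,0]],
    [[0,0,0],[0,0,0]],
    [[0,0,0],[0,0,0]],
    [[0,0,0],[0,0,0]],
    [[0,0,0],[0,0,0]],
    [[0,0,-1],[0,0,0]],
    [[0,0,-2],[0,0,0]],
    [[0,0,-2],[0,0,0]],
    [[0,0,0],[0,0,0]]
  ],
  "jaw": 0.6
}}

```text
t: 51.5
tcp_pos: [0.5358, -0.4065, 0.2345]
tcp_rot: [3.003, -0.905, 0.009]
contact_force: [0.1, -0.7, 0.9]
gripper_width: 0.601
gripper_force: 0.0
```

>>> {"method": "servo_tool", "body": {
  "targets": [
    [[0,0,0],[0,0,-7]],
    [[0,0,0],[0,0,-7]],
    [[0,0,0],[0,0,-7]],
    [[0,0,0],[0,0,-7]],
    [[0,0,0],[0,0,-7]],
    [[0,0,0],[0,0,-7]],
    [[0,0,0],[0,0,-7]],
    [[0,0,0],[0,0,-7]],
    [[0,0,0],[0,0,-7]],
    [[0,0,0],[0,0,-7]],
    [[0,0,0],[0,0,-7]],
    [[0,0,0],[0,0,-7]],
    [[0,0,0],[0,0,-7]],
    [[0,0,0],[0,0,-7]],
    [[0,0,0],[0,0,-7]],
    [[0,0,0],[0,0,-7]],
    [[0,0,0],[0,0,-7]],
    [[0,0,0],[0,0,-7]]
  ]
}}

```text
t: 53.0
tcp_pos: [0.5351, -0.4045, 0.2293]
tcp_rot: [-2.167, -2.274, 0.001]
contact_force: [-0.6, 0.3, -0.4]
gripper_width: 0.598
gripper_force: 0.0
```

>>> {"method": "servo_tool", "body": {
  "targets": [
    [[0,0,0],[0,0,-7]],
    [[0,0,0],[0,0,-7]],
    [[0,0,0],[0,0,-7]],
    [[0,0,0],[0,0,-7]],
    [[0,0,0],[0,0,-7]],
    [[0,0,0],[0,0,-7]],
    [[0,0,0],[0,0,-7]],
    [[0,0,0],[0,0,-5]],
    [[0,0,0],[0,0,0]],
    [[0,0,0],[0,0,0]]
  ]
}}

```text
t: 53.83
tcp_pos: [0.5351, -0.4045, 0.2293]
tcp_rot: [-0.911, -3.006, -0.0]
contact_force: [-0.1, 0.3, -0.1]
gripper_width: 0.599
gripper_force: 0.0
```

```bash
python3 -c "
from h import *
tool()"
```

```text
t 53.83 tcp [ 0.5351 -0.4045  0.2293] y-az 56.3 z [-0.  0. -1.] q [ 0.32  0.61  0.55  1.16 -0.31  1.44  1.81] F [-0.1  0.3 -0.1] w 0.599 0.0
```

>>> {"method": "servo_tool", "body": {
  "targets": [
    [[0,0,1.5],[0,0,0]],
    [[0,0,1.5],[0,0,0]],
    [[0,0,1.3],[0,0,0]],
    [[0,0,0.7],[0,0,0]],
    [[0,0,0],[0,0,0]]
  ]
}}

```text
t: 54.25
tcp_pos: [0.5345, -0.4033, 0.177]
tcp_rot: [-0.908, -3.003, -0.002]
contact_force: [-0.2, -0.1, -0.5]
gripper_width: 0.602
gripper_force: 0.0
```

>>> {"method": "servo_tool", "body": {
  "targets": [
    [[0,0,0],[0,0,0]],
    [[0,0,0],[0,0,0]],
    [[0,0,0],[0,0,0]],
    [[0,0,0],[0,0,0]],
    [[0,0,0],[0,0,0]],
    [[0,0,0],[0,0,0]],
    [[0,0,0],[0,0,0]]
  ],
  "jaw": 0
}}

```text
t: 54.83
tcp_pos: [0.5374, -0.4028, 0.1809]
tcp_rot: [0.903, 3.006, 0.004]
contact_force: [1.9, 5.0, 5.6]
gripper_width: 0.17
gripper_force: 60.1
```

>>> {"method": "servo_tool", "body": {
  "targets": [
    [[0,0,0],[0,0,3]],
    [[0,0,0],[0,0,3]],
    [[0,0,0],[0,0,3]],
    [[0,0,0],[0,0,3]],
    [[0,0,0],[0,0,3]],
    [[0,0,0],[0,0,3]],
    [[0,0,0],[0,0,3]],
    [[0,0,0],[0,0,3]],
    [[0,0,0],[0,0,3]],
    [[0,0,0],[0,0,3]],
    [[0,0,0],[0,0,0]],
    [[0,0,0],[0,0,0]],
    [[0,0,0],[0,0,0]],
    [[0,0,0],[0,0,0]]
  ]
}}

```text
t: 56.0
tcp_pos: [0.5373, -0.4028, 0.1809]
tcp_rot: [1.65, 2.671, 0.005]
contact_force: [1.1, 5.7, 6.5]
gripper_width: 0.175
gripper_force: 60.1
```

```bash
python3 -c "
from h import *
tool()"
```

```text
t 56.0 tcp [ 0.5373 -0.4028  0.1809] y-az 26.6 z [ 0.004  0.001 -1.   ] q [ 0.25  0.66  0.66  1.25 -0.4   1.36  1.35] F [1.1 5.7 6.5] w 0.175 60.1
```

Release, retreat and check.

>>> {"method": "servo_tool", "body": {
  "targets": [
    [[0,0,0],[0,0,0]],
    [[0,0,0],[0,0,0]],
    [[0,0,0],[0,0,0]],
    [[0,0,0],[0,0,0]],
    [[0,0,0],[0,0,0]],
    [[0,0,-1],[0,0,0]],
    [[0,0,-2],[0,0,0]],
    [[0,0,-3],[0,0,0]],
    [[0,0,-3],[0,0,0]],
    [[0,0,-3],[0,0,0]],
    [[0,0,0],[0,0,0]]
  ],
  "jaw": 0.6
}}

```text
t: 56.92
tcp_pos: [0.5368, -0.407, 0.3078]
tcp_rot: [1.647, 2.66, -0.005]
contact_force: [-0.2, -1.4, 0.9]
gripper_width: 0.598
gripper_force: 0.0
```

>>> {"method": "servo_tool", "body": {
  "targets": [
    [[2,-2,0],[0,0,0]],
    [[2,-2,0],[0,0,0]],
    [[2,-2,0],[0,0,0]],
    [[2,-2,0],[0,0,0]],
    [[2,-2,0],[0,0,0]],
    [[2,-2,0],[0,0,0]],
    [[2,-2,0],[0,0,0]],
    [[2,-2,0],[0,0,0]],
    [[0,0,0],[0,0,0]],
    [[0,0,0],[0,0,0]],
    [[0,0,0],[0,0,0]],
    [[0,0,0],[0,0,0]],
    [[0,0,0],[0,0,0]],
    [[0,0,0],[0,0,0]]
  ]
}}

```text
t: 58.08
tcp_pos: [0.3217, -0.3324, 0.2991]
tcp_rot: [-1.653, -2.671, 0.002]
contact_force: [-1.1, 0.4, 0.4]
gripper_width: 0.599
gripper_force: 0.0
```

```bash
python3 -c "
from h import *
tool(); p=cams.snapshot('side'); q=cams.snapshot('top')
print([c for c in caps(q) if c[0]=='red' or c[1][1]>150])
a=cv2.resize(p['color'][60:350,220:420],None,fx=2,fy=2,interpolation=2);b=cv2.resize(q['color'][145:225,260:390],None,fx=3,fy=3,interpolation=2); c=cv2.resize(q['color'][160:215,425:490],None,fx=6,fy=6,interpolation=2)
I=np.zeros((580,800,3),np.uint8); I[:,:400]=a; I[:240,400:790]=b; I[245:575,405:795]=c; cv2.imwrite('pics/c11.png',I[:,:,::-1])"
```

```text
t 58.08 tcp [ 0.3217 -0.3324  0.2991] y-az 26.5 z [-0.001 -0.001 -1.   ] q [ 0.08  0.12  0.76  1.65 -0.08  1.41  1.32] F [-1.1  0.4  0.4] w 0.599 0.0
[('gold', [242.4, 188.6], 262, [0.546, 0.283]), ('gold', [92.0, 226.0], 110, [0.423, 0.769]), ('gold', [242.4, 227.0], 272, [0.419, 0.281])]
```

View pics/c11.png

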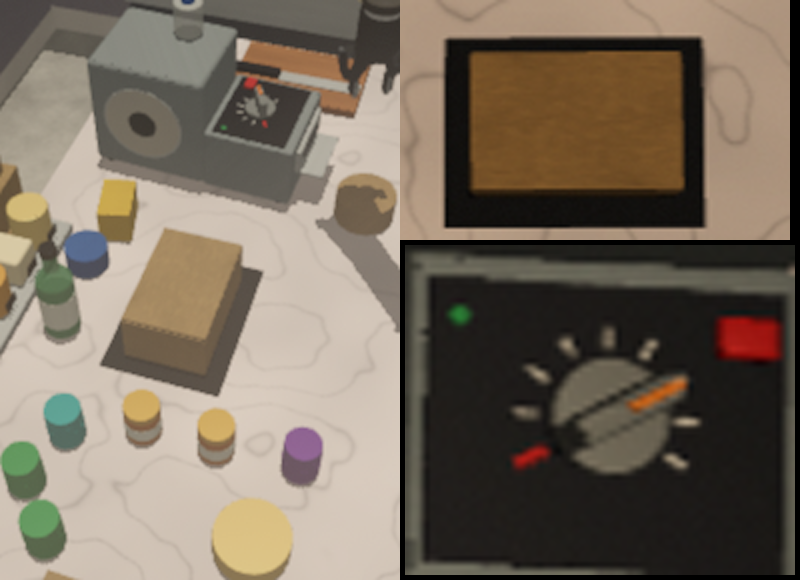

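The pointer is opposite the red tick, at position 6 and directly over its tick. The carton is shut, and both gold jars stand where they were at the start. Handing in.

```bash
python3 -c "
from plant import job
print(job.close_job())"
```

```text
the job is handed in; nothing more can be done
None
```

I handed the job in at about 58 s: the three red-capped jars are upright in the shut carton, the dial rests at position 6 and the gold jars are untouched; `close_job()` gave no verdict.

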